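Set the switch boxes in order

ROBOT

A 7-joint arm with a two-finger parallel gripper is mounted at the origin on the work surface; the furniture and walls round the work are solid. World frame = base frame: x ahead of the robot, y to its left, z up, the work surface at z = 0. Lengths are in m, angles in rad, forces in N, time in s.
With the tool pointing down it reaches from about 0.425 to 0.925 m from the base axis. Payload 6.8 kg.
Tool frame: the origin (TCP) lies where the fingers leave the gripper's body, on its centre line; the fingertips stand 73 mm ahead of it and the grasp point (between the pads) lies 54 mm ahead of it; z points along the fingers, y is the line along which they close (so a half turn about z gives the same grasp; the last joint's range is limited). The gripper opens to 85 mm and grips with 20 to 120 N. Pads are 22 mm wide; open, the fingers measure 114 mm over their backs; the gripper's body (76 mm by 85 mm) begins 54 mm behind the grasp point. The pads swing forward as they close: fully open they stand 13 mm farther back than shut.
Start: joints at [1.127, 0.477, 0.022, 1.555, -0.011, 1.109, -0.083], TCP at [0.222, -0.637, 0.304] pointing down, gripper open.
Joint ranges: [-2.96, 2.96], [-0.34, 2.1], [-1.41, 1.46], [0.24, 2.44], [-1.37, 4.51], [0.17, 1.92], [-2.96, 2.96]. Speed limits (rad/s): [2.39, 2.39, 3.14, 3.14, 3.14, 3.14, 3.14].

INTERFACE

Orientations are given as a rotation vector (axis times angle).
In Python, from bench import r gives the robot as it stands.
- The arm moves only by the shell command python3 drive.py 'ROWS' [OPENING] [FORCE]. ROWS is rows parted by semicolons, their numbers by spaces, 1 to 5 of them, each of 6 numbers: dx, dy, dz in m, then a rotation vector rx, ry, rz in rad; each row is the pose to reach, as a shift and turn from the pose commanded when the command began, along the tool's axes at that moment; what a row does not reach only later rows make up. A row lasts 1/10 s, in which the tool goes at most 0.05 m and 0.15 rad, less where a joint would pass 70% of its speed; a pose out of reach is approached as far as the arm can. OPENING is the finger opening in m, set as the command begins (- or left out keeps the last). The fingers move at their own pace and stop on an object; FORCE is the grip in N (left out, the last holds). Time passes only in rows, so rows that do not move let the fingers close. It prints the time, the measured TCP pose, the force, the opening and the grip force at its end.
- r.get_obs(): the state, without advancing time (a new reading comes with each control period).
- r.grab_frame(name): name is "scene" or "top" or "wrist"; returns (picture, depth): 400x640x3 uint8, blue, green, red; 400x640 float32, m along the optical axis (not along the pixel's ray), 0 where there is no reading.
- r.camera_info(name): a dict with "camera_matrix" (3x3 intrinsics, pixels), "k1" (the pictures are not rectified: a ray, as slopes to the right and down, at radius r is drawn at 1 + k1 r^2 times it, then the intrinsics apply), "R" (3x3) and "t" (3): a world point X has camera coordinates R X + t. Camera axes: x right, y down, z forward; pixel columns grow to the right and rows downward; lengths in m; the calibration is good to about 2 mm. A picture is of the moment at which its call begins: read the wrist's pose just before it. camera_info takes no time and is no camera call; for the wrist camera it gives the pose at the moment of the call.
- r.hand_in(): hands the job in; it is judged then, once.
The state is a dict: "clock": time; "joints": joint angles; "qvel": joint speeds; "tau": joint torques, N m; "tcp_pos": TCP position; "orientation": TCP orientation; "contact_force": force on the tool from outside, world axes, zero at the start; "moment": the same for the moment, N m; "grip_width": finger opening in m; "gripper_force": force on a finger pad.
Only numpy, scipy, OpenCV 4.12 (cv2) and the standard library are available. Lean on these libraries where they do the work, as an engineer would, in place of code of your own. Each camera call takes 0.05 s, during which the arm holds its last target. There are 200 camera calls.

TASK

Set the bench's signal path for the next measurement: with a fingertip, lightly press the round key, then the square key, then the long bar key, each all the way down, where it stays. Do not press the mushroom-headed stop button; leave the four boxes where they stand, without lifting or shifting them, and leave the other things alone.

Things in the scene. Friction and masses are not known exactly. Their poses are not given: they have to be found in the camera images.
- round_box: loose die-cast aluminium switch box, 56 x 56 mm and 40 mm high, 0.6 kg, on rubber feet, a steel coaxial jack sticking out of its back (+x) side; origin at the centre of its underside, z up; carries one black key in the middle of its top: a flat round cap, 28 mm across, top 54 mm above the desk when up. The four boxes change places from run to run.
- round_top (a point): centre of the top face of the round key; it goes down with the key
- round_key (a joint): how far the round key is pushed down, m: 0 up (as at the start), 0.008 at its hard stop. About 3 N moves it slowly, with no spring: it stays where it is left. The stop is hard and the switch bears 25 N at most, so go slowly near it (10 to 20 mm/s). Even fully down the cap stands 6 mm or more above the box's cover.
- square_box: loose die-cast aluminium switch box, 56 x 56 mm and 40 mm high, 0.6 kg, on rubber feet, a steel coaxial jack sticking out of its back (+x) side; origin at the centre of its underside, z up; carries one black key in the middle of its top: a flat square cap, 27 x 27 mm, top 54 mm above the desk when up. The four boxes change places from run to run.
- square_top (a point): centre of the top face of the square key; it goes down with the key
- square_key (a joint): how far the square key is pushed down, m: 0 up (as at the start), 0.008 at its hard stop. About 3 N moves it slowly, with no spring: it stays where it is left. The stop is hard and the switch bears 25 N at most, so go slowly near it (10 to 20 mm/s). Even fully down the cap stands 6 mm or more above the box's cover.
- bar_box: loose die-cast aluminium switch box, 56 x 56 mm and 40 mm high, 0.6 kg, on rubber feet, a steel coaxial jack sticking out of its back (+x) side; origin at the centre of its underside, z up; carries one black key in the middle of its top: a long narrow bar cap, 16 x 46 mm (long along the box's y), top 54 mm above the desk when up. The four boxes change places from run to run.
- bar_top (a point): centre of the top face of the bar key; it goes down with the key
- bar_key (a joint): how far the bar key is pushed down, m: 0 up (as at the start), 0.008 at its hard stop. About 3 N moves it slowly, with no spring: it stays where it is left. The stop is hard and the switch bears 25 N at most, so go slowly near it (10 to 20 mm/s). Even fully down the cap stands 6 mm or more above the box's cover.
- stop_box: loose die-cast aluminium switch box, 56 x 56 mm and 40 mm high, 0.6 kg, on rubber feet, a steel coaxial jack sticking out of its back (+x) side; origin at the centre of its underside, z up; carries one black key in the middle of its top: the stop button, a 42 mm wide mushroom head on a stalk, top 64 mm above the desk when up; not to be pressed. The four boxes change places from run to run.
- stop_top (a point): centre of the top face of the mushroom head; it goes down with the key
- stop_key (a joint): how far the mushroom head is pushed down, m: 0 up (as at the start), 0.008 at its hard stop. About 3 N moves it slowly, with no spring: it stays where it is left. The stop is hard and the switch bears 25 N at most, so go slowly near it (10 to 20 mm/s). Even fully down the cap stands 6 mm or more above the box's cover.
- battery: bystander: a small cylindrical cell standing on end, 15 mm across, 50 mm high; origin under its centre
- rf_load: bystander: a small stepped metal coaxial plug standing on end, 21 mm across, 30 mm high; origin under its centre
- masking_tape: bystander: a roll of beige masking tape lying flat, 94 mm across, 25 mm high; origin under its centre
- attenuator: bystander: a stepped metal coaxial part lying flat, 56 mm long, 21 mm thick; origin under its centre
- parts_cabinet: fixed small-parts drawer cabinet standing between the left pair and the right pair of boxes, 200 mm high, 300 mm wide (y), 190 mm deep (x) with its handles; origin under its middle. A wall rises about 0.17 m behind (+x of) its origin, across the whole desk: keep the wrist clear of it

How it is judged:
On the way, in this order (a step that is already met when the one before it is completed fails the run):
1. the round key is down, the square and bar keys still up (value of joint round_key above 0.0055 m and value of joint each of square_key, bar_key below 0.003 m), for 0.1 s.
2. the square key is down too, the bar key still up (value of joint each of round_key, square_key above 0.0055 m and value of joint bar_key below 0.003 m), for 0.1 s.
3. the bar key is down too (value of joint each of round_key, square_key, bar_key above 0.0055 m), for 0.1 s.
At the end, for the whole second after the job is handed in: The round, square and bar keys are each at least 5.5 mm down (of 8), the stop button less than 2 mm; every box stands upright within 20 mm of where it stood and every bystander within 20 mm (all of step 3 and value of joint stop_key below 0.002 m and distance of each of round_box, square_box, bar_box, stop_box, battery, rf_load, masking_tape, attenuator from where it was at the start of the episode below 0.02 m and angle between each of round_box, square_box, bar_box, stop_box's own z axis and vertical below 0.1 rad); the robot touches nothing.
It fails at once if a key is pressed (over 3 mm) before the one ahead of it in the order is down ((value of joint square_key above 0.003 m and value of joint round_key below 0.005 m) or (value of joint bar_key above 0.003 m and value of joint square_key below 0.005 m)).
It fails at once if the stop button is pressed (over 2 mm) (value of joint stop_key above 0.002 m).
It fails at once if a box is pressed by the fingers with over 25 N, or touched by another part of the arm with over 2 N (contact force between the arm and round_box above 2 N or contact force between the arm and square_box above 2 N or contact force between the arm and bar_box above 2 N or contact force between the arm and stop_box above 2 N or contact force between the fingers and round_box above 25 N or contact force between the fingers and square_box above 25 N or contact force between the fingers and bar_box above 25 N or contact force between the fingers and stop_box above 25 N).
It fails at once if a box is lifted (over 8 mm) or pushed more than 20 mm away (height (world z) of any of round_box, square_box, bar_box, stop_box above 0.008 m or not (distance of round_box from where it was at the start of the episode below 0.02 m) or not (distance of square_box from where it was at the start of the episode below 0.02 m) or not (distance of bar_box from where it was at the start of the episode below 0.02 m) or not (distance of stop_box from where it was at the start of the episode below 0.02 m)).
It fails at once if a bystander is moved more than 20 mm (not (distance of battery from where it was at the start of the episode below 0.02 m) or not (distance of rf_load from where it was at the start of the episode below 0.02 m) or not (distance of masking_tape from where it was at the start of the episode below 0.02 m) or not (distance of attenuator from where it was at the start of the episode below 0.02 m)).
It also fails if it takes over 69 s, if anything falls off the work surface, if the arm or the gripper's body presses on something with over 40 N, if the wrist force passes 120 N, or if a joint passes its speed limit or range.

## Working session

There is one attempt and no reset: what is moved stays moved. The work goes in short steps, Python scripts to look and compute and a shell command to move; the robot and the scene stay as the last step left them, time stands still between calls to the robot, and variables do not carry over. Pictures are saved under pics/ and viewed, at most 10 in all, crops included, and the job is handed in when it is done.

```bash
ls; mkdir -p pics; python3 - <<'E'
from bench import r
import cv2,numpy as np
o=r.get_obs();print({k:np.round(v,3) for k,v in o.items()})
for n in("scene","top"):
    p,d=r.grab_frame(n);cv2.imwrite(f"pics/{n}0.png",p);np.savez(f"pics/{n}0.npz",p=p,d=d)
    c=r.camera_info(n);print(n,np.round(c["t"],3),np.round(c["R"],3).tolist(),c["k1"],np.round(c["camera_matrix"],1).tolist())
E
```

```text
bench.py
drive.py
pics
{'clock': np.float64(0.0), 'joints': array([ 1.127,  0.478,  0.022,  1.556, -0.011,  1.109, -0.083]), 'qvel': array([-0.001,  0.   ,  0.001,  0.001, -0.002, -0.   , -0.001]), 'tau': array([-0.0000e+00, -5.9645e+01,  1.6080e+00, -2.8120e+01,  1.2000e-02,
        9.0000e-03,  0.0000e+00]), 'tcp_pos': array([ 0.222, -0.637,  0.303]), 'orientation': array([-3.096e+00, -5.250e-01,  1.000e-03]), 'contact_force': array([ 0.685, -0.053, -0.673]), 'moment': array([ 0.028, -0.039, -0.002]), 'gripper_force': np.float64(0.0), 'grip_width': np.float64(0.085)}
scene [0.362 0.213 1.067] [[-0.837, -0.548, 0.005], [-0.388, 0.587, -0.711], [0.387, -0.596, -0.703]] 0.026116885406391364 [[408.0, 0.0, 318.6], [0.0, 408.0, 203.5], [0.0, 0.0, 1.0]]
top [-0.012  0.437  1.534] [[0.02, -1.0, -0.007], [-0.997, -0.02, -0.08], [0.08, 0.009, -0.997]] 0.030563459516908906 [[478.6, 0.0, 325.1], [0.0, 478.6, 199.2], [0.0, 0.0, 1.0]]
```

View pics/top0.png

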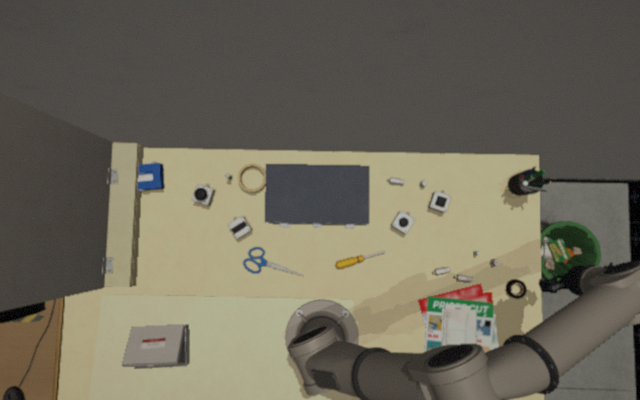

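View pics/scene0.png

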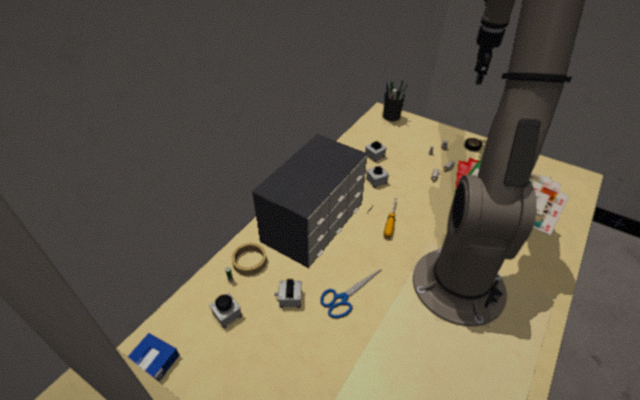

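The top picture shows the mushroom at about (203,194), the bar at (239,228), and two more boxes at (402,222) and (440,201). I'll zoom in and localise all four.

```bash
cat > h.py <<'E'
import numpy as np,cv2
from bench import r
def pix2world(c,uv,d=None,z=None):
    """pixels (N,2) -> world, by depth d or on plane z"""
    uv=np.asarray(uv,float).reshape(-1,2);K=np.array(c["camera_matrix"]);R=np.array(c["R"]);t=np.array(c["t"])
    n=cv2.undistortPoints(uv[:,None],K,np.array([c["k1"],0,0,0.]))[:,0]
    ray=np.c_[n,np.ones(len(n))]
    if d is None:
        o=-R.T@t; w=ray@R; s=(z-o[2])/w[:,2]; return o+w*s[:,None]
    return (ray*np.asarray(d)[:,None]-t)@R
E
python3 - <<'E'
from h import *
f=np.load("pics/top0.npz");p,d=f["p"],f["d"];c=r.camera_info("top")
v,u=np.mgrid[0:400,0:640];P=pix2world(c,np.c_[u.ravel(),v.ravel()],d.ravel()).reshape(400,640,3)
for n,(a,b) in dict(stop=(203,194),bar=(239,228),A=(402,222),B=(440,201)).items():
    s=np.s_[b-17:b+18,a-17:a+18];q=P[s].reshape(-1,3);g=p[s].reshape(-1,3).max(1)
    box=q[(q[:,2]>.03)&(q[:,2]<.08)];key=q[(q[:,2]>.047)&(q[:,2]<.08)]
    print(n,"box",box[:,:2].min(0).round(3),box[:,:2].max(0).round(3),box[:,:2].mean(0).round(4),"key",len(key),key.mean(0).round(4))
    m=((q[:,2]>.032)&(q[:,2]<.08)).astype(np.uint8).reshape(35,35)
    m2=((q[:,2]>.047)).astype(np.float32)
    print(cv2.minAreaRect((box[:,:2]*1000).astype(np.float32)), cv2.minAreaRect((key[:,:2]*1000).astype(np.float32)))
b=[cv2.resize(p[y-25:y+25,x-25:x+25],(400,300),interpolation=cv2.INTER_CUBIC) for x,y in((203,194),(239,228),(402,222),(440,201))]
cv2.imwrite("pics/crop0.png",np.vstack([np.hstack(b[:2]),np.hstack(b[2:])]))
# cabinet extents
m=(P[...,2]>.18)&(P[...,2]<.22);print("cab",P[m].min(0),P[m].max(0))
E
```

```text
stop box [0.41  0.359] [0.476 0.426] [0.4419 0.3894] key 138 [0.4425 0.3913 0.0602]
((442.9787902832031, 392.6911926269531), (57.57029342651367, 54.67924880981445), 72.70989227294922) ((442.6908874511719, 392.1017150878906), (39.31650924682617, 38.62683868408203), 6.91102409362793)
bar box [0.306 0.231] [0.377 0.307] [0.3405 0.268 ] key 74 [0.3398 0.2686 0.0523]
((339.9573059082031, 269.42919921875), (57.54361343383789, 58.305030822753906), 34.10660934448242) ((340.8602294921875, 268.90838623046875), (37.80873107910156, 40.58521270751953), 70.20551300048828)
A box [ 0.333 -0.288] [ 0.402 -0.218] [ 0.3669 -0.2529] key 62 [ 0.3663 -0.2536  0.052 ]
((367.22509765625, -253.85015869140625), (56.28064727783203, 55.90247344970703), 58.87699508666992) ((362.56512451171875, -253.88197326660156), (34.663509368896484, 25.611568450927734), 1.7744174003601074)
B box [ 0.402 -0.405] [ 0.491 -0.326] [ 0.4351 -0.3699] key 75 [ 0.4356 -0.3707  0.0529]
((442.61749267578125, -356.2799072265625), (96.56758117675781, 61.244346618652344), 63.934326171875) ((439.32379150390625, -364.32611083984375), (45.305763244628906, 29.312305450439453), 54.0447998046875)
cab [ 0.02957411 -0.89772082  0.18001688] [0.62330037 0.87686233 0.21997402]
```

View pics/crop0.png

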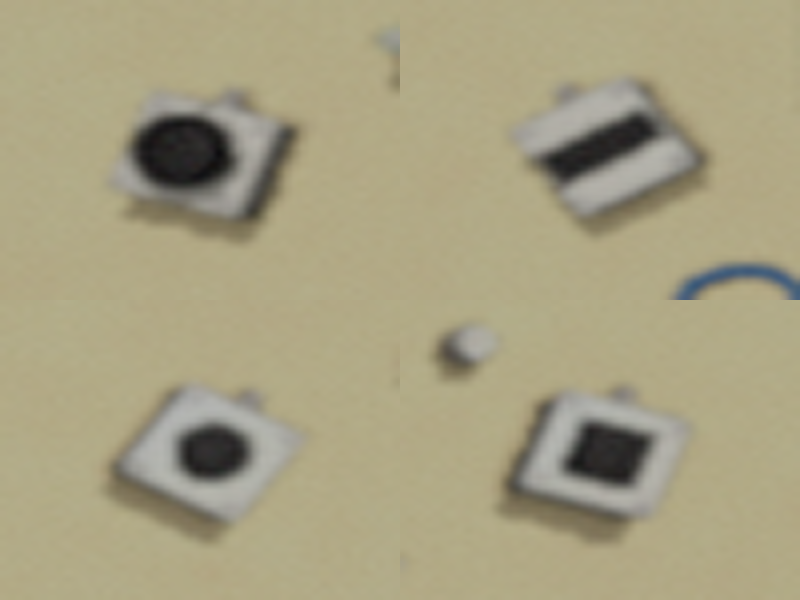

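Bottom-left of the crop (402,222) is the round key and bottom-right (440,201) is the square. Top-left is the stop and top-right the bar. Next I'll refine the cap centres and get the cabinet limits.

```bash
cat >> h.py <<'E'
from scipy.spatial.transform import Rotation as Ro
def togo(x,y,ztip):
    o=r.get_obs();R=Ro.from_rotvec(o["orientation"]).as_matrix()
    print("t",o["clock"].round(2),"tcp",o["tcp_pos"].round(4),"shift in tool axes",(R.T@(np.array([x,y,ztip+.073])-o["tcp_pos"])).round(4),"F",o["contact_force"].round(2),"w",o["grip_width"].round(3))
E
python3 - <<'E'
from h import *
f=np.load("pics/top0.npz");p,d=f["p"],f["d"];c=r.camera_info("top")
for n,(a,b) in dict(bar=(239,228),round=(402,222),square=(440,201)).items():
    w=9
    g=p[b-w:b+w+1,a-w:a+w+1].max(2);m=(g<80).astype(np.uint8)
    k,l,s,ce=cv2.connectedComponentsWithStats(m);i=l[w-4:w+5,w-4:w+5];i=np.bincount(i[i>0]).argmax()
    print(n,s[i,4],pix2world(c,ce[i]+[a-w,b-w],z=.054).round(4))
v,u=np.mgrid[150:240,250:385];P=pix2world(c,np.c_[u.ravel(),v.ravel()],d[150:240,250:385].ravel())
q=P[(P[:,2]>.19)&(P[:,2]<.21)];print("cab",q.min(0).round(3),q.max(0).round(3))
o=r.get_obs();print(Ro.from_rotvec(o["orientation"]).as_matrix().round(3).tolist())
togo(.366,-.2535,.10)
E
```

```text
bar 67 [[0.3408 0.2666 0.054 ]]
round 53 [[ 0.3673 -0.2512  0.054 ]]
square 70 [[ 0.4352 -0.3676  0.054 ]]
cab [ 0.354 -0.132  0.19 ] [0.524 0.168 0.208]
[[0.944, 0.33, -0.001], [0.33, -0.944, 0.002], [-0.0, -0.002, -1.0]]Traceback (most recent call last):
  File "<stdin>", line 11, in <module>
  File "h.py", line 14, in togo
    print("t",o["clock"].round(2),"tcp",o["tcp_pos"].round(4),"shift in tool axes",(R.T@(np.array([x,y,ztip+.073])-o["tcp_pos"])).round(4),"F",o["contact_force"].round(2),"w",o["grip_width"].round(3))
              ^^^^^^^^^^^^^^^^
AttributeError: 'float' object has no attribute 'round'
```

```bash
sed -i 's/o\["clock"\].round(2)/round(o["clock"],2)/; s/o\["grip_width"\].round(3)/round(float(o["grip_width"]),3)/' h.py
python3 - <<'E'
from h import *
togo(.367,-.2525,.13)
c=r.camera_info("wrist");o=r.get_obs();print(Ro.from_rotvec(o["orientation"]).as_matrix().T@(-np.array(c["R"]).T@c["t"]-o["tcp_pos"]))
E
```

```text
t 0.1 tcp [ 0.2223 -0.6369  0.303 ] shift in tool axes [ 0.2633 -0.3151  0.1005] F [ 0.03 -0.27 -0.67] w 0.085
[ 0.0819994   0.00040727 -0.07028009]
```

```bash
python3 drive.py '0.026 -0.0315 0;' 0 20 2>&1 | tail -3; python3 drive.py '0.026 -0.032 0 0 0 0; 0.052 -0.063 0 0 0 0; 0.078 -0.095 0 0 0 0; 0.105 -0.126 0 0 0 0; 0.131 -0.158 0 0 0 0' 0 20; python3 drive.py '0.026 -0.032 0.01 0 0 0; 0.052 -0.063 0.02 0 0 0; 0.078 -0.095 0.03 0 0 0; 0.105 -0.126 0.04 0 0 0; 0.131 -0.157 0.05 0 0 0'; python3 -c "
from h import *
togo(.367,-.2525,.08)"
```

```text
connect(sys.argv[1:4])
    ~~~~~~~^^^^^^^^^^^^^^^
ValueError: each row has 6 numbers
clock: 0.6
tcp_pos: [0.2944, -0.4432, 0.3036]
orientation: [-3.097, -0.525, 0.0]
contact_force: [0.7, 0.0, 0.6]
grip_width: 0.0123
gripper_force: 0.0
clock: 1.1
tcp_pos: [0.3662, -0.2519, 0.2535]
orientation: [3.097, 0.525, 0.0]
contact_force: [0.5, 0.1, -0.1]
grip_width: 0.0001
gripper_force: 0.0
t 1.1 tcp [ 0.3662 -0.2519  0.2535] shift in tool axes [0.0006 0.0009 0.1005] F [ 0.47  0.09 -0.12] w 0.0
```

```bash
python3 drive.py '0 0 0.03 0 0 0; 0 0 0.06 0 0 0; 0 0 0.085 0 0 0; 0 0 0.105 0 0 0; 0 0 0.115 0 0 0'; python3 drive.py '0 0 0.002 0 0 0; 0 0 0.0035 0 0 0; 0 0 0.005 0 0 0; 0 0 0.0065 0 0 0; 0 0 0.008 0 0 0'; python3 -c "
from h import *
togo(.367,-.2525,.046)"
```

```text
clock: 1.6
tcp_pos: [0.3651, -0.253, 0.1372]
orientation: [-3.096, -0.525, 0.003]
contact_force: [-0.6, 0.5, 0.2]
grip_width: -0.0001
gripper_force: 0.0
clock: 2.1
tcp_pos: [0.3663, -0.2538, 0.1314]
orientation: [3.097, 0.525, 0.002]
contact_force: [0.6, 0.2, 0.4]
grip_width: -0.0002
gripper_force: 0.0
t 2.1 tcp [ 0.3663 -0.2538  0.1314] shift in tool axes [ 0.0011 -0.001   0.0124] F [0.62 0.2  0.43] w -0.0
```

```bash
python3 drive.py '0 0 0.0015 0 0 0; 0 0 0.003 0 0 0; 0 0 0.0045 0 0 0; 0 0 0.006 0 0 0; 0 0 0.007 0 0 0'; python3 drive.py '0 0 0.001 0 0 0; 0 0 0.002 0 0 0; 0 0 0.003 0 0 0'; python3 -c "
from h import *
togo(.367,-.2525,.046)"
```

```text
clock: 2.6
tcp_pos: [0.366, -0.2536, 0.1239]
orientation: [3.097, 0.525, -0.0]
contact_force: [-1.1, -0.2, 2.9]
grip_width: 0.0001
gripper_force: 1.4
clock: 2.9
tcp_pos: [0.366, -0.2536, 0.1209]
orientation: [3.097, 0.525, 0.0]
contact_force: [-0.3, 0.2, 4.1]
grip_width: -0.0002
gripper_force: 1.4
t 2.9 tcp [ 0.366  -0.2536  0.1209] shift in tool axes [ 0.0013 -0.0007  0.0019] F [-0.29  0.17  4.14] w -0.0
```

```bash
python3 drive.py '0 0 0.001 0 0 0; 0 0 0.0015 0 0 0'; python3 drive.py '0 0 0.0005 0 0 0'
```

```text
clock: 3.1
tcp_pos: [0.366, -0.2536, 0.1193]
orientation: [3.097, 0.525, 0.0]
contact_force: [-0.6, 0.8, 2.6]
grip_width: 0.0002
gripper_force: 1.4
clock: 3.2
tcp_pos: [0.3661, -0.2536, 0.1189]
orientation: [3.097, 0.525, 0.0]
contact_force: [-0.2, 0.1, 2.4]
grip_width: 0.0001
gripper_force: 1.4
```

```bash
python3 drive.py '0 0 0.0005 0 0 0'; python3 drive.py '0 0 0.0005 0 0 0'
```

```text
clock: 3.3
tcp_pos: [0.3661, -0.2537, 0.1186]
orientation: [3.097, 0.525, 0.0]
contact_force: [-2.3, 1.7, 12.9]
grip_width: 0.0003
gripper_force: 6.3
clock: 3.4
tcp_pos: [0.3661, -0.2537, 0.1185]
orientation: [3.097, 0.525, -0.0]
contact_force: [-3.3, 2.3, 18.0]
grip_width: -0.0002
gripper_force: 9.6
```

Force rose sharply to 18 N at TCP z 0.1186, so the round key is at its stop. Raising slowly and going on to the square.

```bash
python3 drive.py '0 0 -0.005 0 0 0; 0 0 -0.02 0 0 0; 0 0 -0.045 0 0 0; 0 0 -0.045 0 0 0'; python3 -c "
from h import *
togo(.4355,-.369,.064)"
```

```text
clock: 3.8
tcp_pos: [0.3673, -0.2542, 0.1651]
orientation: [3.095, 0.524, 0.005]
contact_force: [1.1, -1.4, 0.0]
grip_width: -0.0001
gripper_force: 0.0
t 3.8 tcp [ 0.3673 -0.2542  0.1651] shift in tool axes [0.0265 0.1307 0.0286] F [ 1.12 -1.44  0.01] w -0.0
```

```bash
python3 drive.py '0.006 0.03 0 0 0 0; 0.013 0.065 0 0 0 0; 0.02 0.1 0 0 0 0; 0.026 0.13 0 0 0 0; 0.026 0.131 0 0 0 0'; python3 drive.py '0 0 0.01 0 0 0; 0 0 0.02 0 0 0; 0 0 0.028 0 0 0; 0 0 0.03 0 0 0'; python3 -c "
from h import *
togo(.4355,-.369,.0457)"
```

```text
clock: 4.3
tcp_pos: [0.435, -0.3722, 0.1624]
orientation: [3.096, 0.52, 0.002]
contact_force: [-0.6, 0.5, 0.1]
grip_width: 0.0003
gripper_force: 0.0
clock: 4.7
tcp_pos: [0.4327, -0.3673, 0.1313]
orientation: [-3.095, -0.526, 0.003]
contact_force: [-0.0, -0.2, 0.3]
grip_width: 0.0005
gripper_force: 0.0
t 4.7 tcp [ 0.4327 -0.3673  0.1313] shift in tool axes [0.0021 0.0025 0.0126] F [-0.05 -0.19  0.25] w 0.001
```

```bash
python3 drive.py '0.001 0.001 0.001 0 0 0; 0.002 0.002 0.002 0 0 0; 0.002 0.002 0.0035 0 0 0; 0.002 0.002 0.005 0 0 0; 0.002 0.002 0.006 0 0 0'; python3 drive.py '0 0 0.001 0 0 0; 0 0 0.002 0 0 0; 0 0 0.003 0 0 0; 0 0 0.004 0 0 0'; python3 -c "
from h import *
togo(.4355,-.369,.0457)"
```

```text
clock: 5.2
tcp_pos: [0.4363, -0.37, 0.1269]
orientation: [3.097, 0.525, 0.0]
contact_force: [0.6, 0.6, 0.1]
grip_width: 0.0
gripper_force: 0.0
clock: 5.6
tcp_pos: [0.4363, -0.37, 0.123]
orientation: [3.097, 0.525, 0.0]
contact_force: [0.1, 0.2, 2.4]
grip_width: 0.0002
gripper_force: 1.4
t 5.6 tcp [ 0.4363 -0.37    0.123 ] shift in tool axes [-0.0004 -0.0012  0.0043] F [0.12 0.23 2.41] w 0.0
```

```bash
python3 drive.py '0 0 0.001 0 0 0; 0 0 0.002 0 0 0; 0 0 0.003 0 0 0; 0 0 0.0035 0 0 0; 0 0 0.004 0 0 0'; python3 drive.py '0 0 0.0005 0 0 0'
```

```text
clock: 6.1
tcp_pos: [0.4363, -0.37, 0.1188]
orientation: [3.097, 0.525, 0.0]
contact_force: [-0.3, 0.9, 2.0]
grip_width: -0.0002
gripper_force: 1.4
clock: 6.2
tcp_pos: [0.4363, -0.37, 0.1187]
orientation: [3.097, 0.525, 0.0]
contact_force: [-1.7, 1.3, 10.4]
grip_width: 0.0
gripper_force: 4.8
```

```bash
python3 drive.py '0 0 -0.005 0 0 0; 0 0 -0.03 0 0 0; 0 0 -0.075 0 0 0; 0 0 -0.12 0 0 0; 0 0 -0.165 0 0 0'; python3 drive.py '0 0 -0.02 0 0 0; 0 0 -0.04 0 0 0; 0 0 -0.045 0 0 0'; python3 -c "
from h import *
togo(.45,.1,.257)"
```

```text
clock: 6.7
tcp_pos: [0.436, -0.3696, 0.2851]
orientation: [-3.097, -0.525, 0.0]
contact_force: [0.7, -0.8, 0.5]
grip_width: 0.0002
gripper_force: 0.0
clock: 7.0
tcp_pos: [0.437, -0.3703, 0.3309]
orientation: [3.094, 0.524, 0.005]
contact_force: [1.3, -0.7, -0.1]
grip_width: -0.0
gripper_force: 0.0
t 7.0 tcp [ 0.437  -0.3703  0.3309] shift in tool axes [ 1.673e-01 -4.398e-01 -2.000e-04] F [ 1.34 -0.66 -0.09] w -0.0
```

```bash
python3 drive.py '0.015 -0.04 0 0 0 0; 0.03 -0.08 0 0 0 0; 0.045 -0.12 0 0 0 0; 0.06 -0.16 0 0 0 0; 0.076 -0.2 0 0 0 0'; python3 drive.py '0.015 -0.04 0 0 0 0; 0.03 -0.08 0 0 0 0; 0.045 -0.12 0 0 0 0; 0.06 -0.16 0 0 0 0; 0.076 -0.2 0 0 0 0';python3 -c "
from h import *
togo(.45,.1,.257);togo(.34,.268,.257);print(r.get_obs()['joints'])"
```

```text
clock: 7.5
tcp_pos: [0.4413, -0.1544, 0.3274]
orientation: [-3.097, -0.525, 0.002]
contact_force: [1.4, -0.3, -0.1]
grip_width: 0.0001
gripper_force: 0.0
clock: 8.0
tcp_pos: [0.4472, 0.0593, 0.3276]
orientation: [3.097, 0.525, -0.002]
contact_force: [0.7, -0.3, -1.0]
grip_width: -0.0003
gripper_force: 0.0
t 8.0 tcp [0.4472 0.0593 0.3276] shift in tool axes [ 0.016  -0.0375 -0.0024] F [ 0.73 -0.3  -1.  ] w -0.0
t 8.0 tcp [0.4472 0.0593 0.3276] shift in tool axes [-0.0325 -0.2323 -0.0024] F [ 0.73 -0.3  -1.  ] w -0.0
[ 0.20249995  0.11374196 -0.50352345  2.00881931  0.06367468  1.03498277
 -1.56604459]
```

```bash
python3 drive.py '0.014 -0.035 0 0 0 0; 0.008 -0.07 0 0 0 0; 0 -0.105 0 0 0 0; -0.009 -0.14 0 0 0 0; -0.018 -0.175 0 0 0 0'; python3 -c "
from h import *
togo(.34,.268,.067)"
```

```text
clock: 8.5
tcp_pos: [0.372, 0.218, 0.3275]
orientation: [3.097, 0.525, -0.002]
contact_force: [0.1, 0.7, -0.2]
grip_width: 0.0
gripper_force: 0.0
t 8.5 tcp [0.372  0.218  0.3275] shift in tool axes [-0.0135 -0.0578  0.1875] F [ 0.13  0.72 -0.23] w 0.0
```

```bash
python3 drive.py '-0.007 -0.03 0 0 0 0; -0.0135 -0.058 0 0 0 0; -0.0135 -0.058 0.03 0 0 0; -0.0135 -0.058 0.065 0 0 0; -0.0135 -0.058 0.1 0 0 0'; python3 -c "
from h import *
togo(.34,.268,.064)
p,d=r.grab_frame('scene');cv2.imwrite('pics/s1.png',cv2.resize(p[150:350,150:450],(750,500)))"
```

```text
clock: 9.0
tcp_pos: [0.341, 0.2674, 0.2268]
orientation: [-3.097, -0.526, 0.0]
contact_force: [0.4, -1.3, -0.9]
grip_width: 0.0003
gripper_force: 0.0
t 9.0 tcp [0.341  0.2674 0.2268] shift in tool axes [-0.0007 -0.0009  0.0898] F [ 0.42 -1.3  -0.86] w 0.0
```

View pics/s1.png

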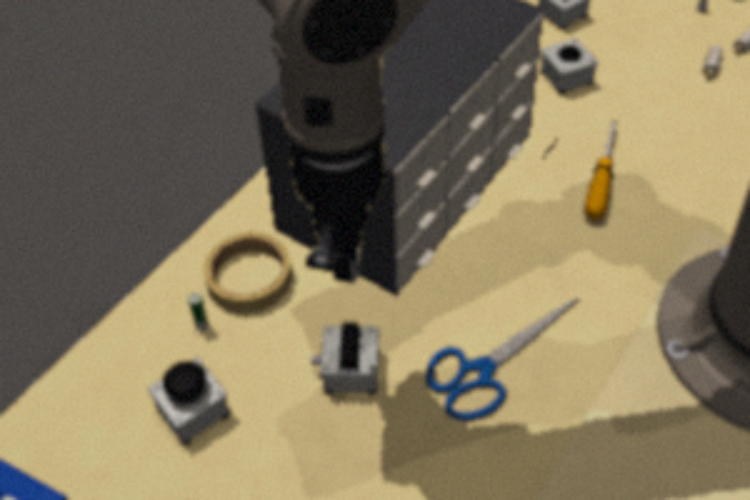

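The tool (340,260 in the crop) is directly above the bar box (350,355) and clear of the cabinet. Going down.

```bash
python3 drive.py '0 0 0.025 0 0 0; 0 0 0.05 0 0 0; 0 0 0.075 0 0 0; 0 0 0.09 0 0 0; 0 0 0.093 0 0 0'; python3 -c "
from h import *
togo(.34,.268,.0457)"
```

```text
clock: 9.55
tcp_pos: [0.3406, 0.2666, 0.1341]
orientation: [3.096, 0.525, -0.005]
contact_force: [-0.4, 0.1, 0.6]
grip_width: 0.0001
gripper_force: 0.0
t 9.55 tcp [0.3406 0.2666 0.1341] shift in tool axes [-0.0001 -0.0015  0.0154] F [-0.38  0.13  0.64] w 0.0
```

```bash
python3 drive.py '0 -0.001 0.0015 0 0 0; 0 -0.001 0.003 0 0 0; 0 -0.001 0.0045 0 0 0; 0 -0.001 0.006 0 0 0; 0 -0.001 0.007 0 0 0'; python3 drive.py '0 0 0.001 0 0 0; 0 0 0.002 0 0 0; 0 0 0.003 0 0 0; 0 0 0.004 0 0 0'; python3 -c "
from h import *
togo(.34,.268,.0457)"
```

```text
clock: 10.05
tcp_pos: [0.3413, 0.2684, 0.1287]
orientation: [-3.097, -0.525, -0.001]
contact_force: [-0.1, -0.7, -0.1]
grip_width: -0.0003
gripper_force: 0.0
clock: 10.45
tcp_pos: [0.3412, 0.2684, 0.1244]
orientation: [3.097, 0.525, 0.0]
contact_force: [0.1, -0.5, 2.4]
grip_width: 0.0
gripper_force: 1.4
t 10.45 tcp [0.3412 0.2684 0.1244] shift in tool axes [-0.0013 -0.      0.0057] F [ 0.14 -0.55  2.38] w 0.0
```

```bash
python3 drive.py '0 0 0.001 0 0 0; 0 0 0.002 0 0 0; 0 0 0.003 0 0 0; 0 0 0.004 0 0 0; 0 0 0.0045 0 0 0'; python3 drive.py '0 0 0.0005 0 0 0; 0 0 0.001 0 0 0'
```

```text
clock: 10.95
tcp_pos: [0.3412, 0.2684, 0.1198]
orientation: [-3.097, -0.525, -0.0]
contact_force: [-0.7, -0.6, 1.8]
grip_width: 0.0004
gripper_force: 1.4
clock: 11.15
tcp_pos: [0.3412, 0.2684, 0.1189]
orientation: [-3.097, -0.525, -0.0]
contact_force: [-0.2, -1.0, 4.0]
grip_width: 0.0003
gripper_force: 1.4
```

```bash
python3 drive.py '0 0 0.0005 0 0 0'; python3 drive.py '0 0 -0.005 0 0 0; 0 0 -0.03 0 0 0; 0 0 -0.07 0 0 0; 0 0 -0.11 0 0 0; 0 0 -0.15 0 0 0'; python3 drive.py '0 0 -0.02 0 0 0; 0 0 -0.03 0 0 0'; python3 - <<'E'
from h import *
p,d=r.grab_frame('top');c=r.camera_info("top")
p0=np.load("pics/top0.npz")
for n,(a,b) in dict(stop=(203,194),bar=(239,228),round=(402,222),square=(440,201)).items():
    for D in (p0["d"],d):
        v,u=np.mgrid[b-17:b+18,a-17:a+18];q=pix2world(c,np.c_[u.ravel(),v.ravel()],D[b-17:b+18,a-17:a+18].ravel())
        k=q[(q[:,2]>.03)&(q[:,2]<.08)];print(n,k[:,:2].mean(0).round(4) if len(k) else None,"p95 z",np.percentile(k[:,2],97).round(4) if len(k) else None)
p,d=r.grab_frame('scene');cv2.imwrite('pics/s2.png',p[80:360,180:460])
E
```

```text
clock: 11.25
tcp_pos: [0.3412, 0.2684, 0.1186]
orientation: [3.097, 0.525, 0.0]
contact_force: [-1.7, -2.3, 12.5]
grip_width: -0.0004
gripper_force: 6.6
clock: 11.75
tcp_pos: [0.3405, 0.2682, 0.2698]
orientation: [-3.097, -0.526, 0.002]
contact_force: [0.7, -0.0, -0.1]
grip_width: 0.0001
gripper_force: 0.0
clock: 11.95
tcp_pos: [0.3415, 0.2689, 0.3004]
orientation: [-3.096, -0.525, -0.005]
contact_force: [0.3, 0.8, -0.3]
grip_width: -0.0
gripper_force: 0.0
stop [0.4419 0.3894] p95 z 0.0651
stop [0.4488 0.3854] p95 z 0.0647
bar [0.3405 0.268 ] p95 z 0.0562
bar [0.3357 0.2595] p95 z 0.0476
round [ 0.3669 -0.2529] p95 z 0.0553
round [ 0.3669 -0.2532] p95 z 0.0478
square [ 0.4351 -0.3699] p95 z 0.0562
square [ 0.436  -0.3702] p95 z 0.0481
```

View pics/s2.png

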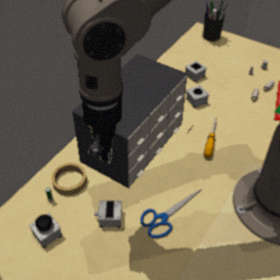

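The picture shows the arm clear above the bar box (110,212), with the boxes and bystanders where they stood. The depth readings put all three keys about 8 mm down and the stop button unchanged. Small shifts in the stop and bar readings are the arm blocking part of the view.

```bash
python3 -c "
from bench import r
print(r.hand_in())"
```

```text
the job is handed in; nothing more can be done
None
```

I pressed the round, square and bar keys to their hard stops in that order, left the stop button and the boxes alone, and handed the job in at about 12 s; the hand-in returned no verdict.

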